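Snap the retaining clip onto the pulley shaft

TASK

On the electronics bench two pulley drives stand side by side, one of them still without its retaining clip: the split clip lies loose on top of that pulley, in front of the shaft. Pick up the fork-ended tool by its wooden handle and push the clip with its fork sideways along the pulley until it snaps fully home round the groove of the shaft; do not touch the clip with the gripper. Then lay the tool down flat on the bench again.

Things in the scene. Friction and masses are not known exactly. Their poses are not given: they have to be found in the camera images.
- fork_tool: (sizes in mm) tool lying flat: wooden handle 90 long x 20 wide x 28 high, then steel blade 12 high (underside level with handle's) ending in a shallow V fork 55 wide, its notch 93 and its tips 104 ahead of the origin. Another has a straight blade. Origin: centre of handle's underside; x to the fork, z up. With the clip's back in the fork, the clip's origin is 112 ahead of the tool's. 0.15 kg.
- clip: (mm) spring-steel split clip, 8 thick, a fat C with flared lips: round back of 18 radius, bore 18, mouth 10, flared to 29 at the tips, 26 ahead of the origin. Lies loose 36 to 46 off the shaft, mouth roughly to the shaft. Origin: centre of bore, underside; x out of the mouth, z up. Jaws are sprung: about 10 N snaps it over the shaft, self-centring. 0.055 kg, slides easily.
- post (a point): shaft of the drive without a clip: point on its axis at the flat top of its black pulley, 62 mm above the bench. z up, x roughly the push direction. Groove 16 mm in diameter, from the pulley's top to 10 above it; over it a head 22 wide, up to 20 above. Pulley 132 in diameter on a grey box 116 square, all fixed. With the clip home, the clip's origin is at this point.
Not all that is in view belongs to the job. Leave any green look-alike of the fork_tool alone.

How it is judged:
By the outcome, as a careful person would: the job done as asked, in the order asked, and still so for the second after the job is handed in, with the robot touching nothing.
It also fails if it takes over 48 s, if anything falls off the work surface, if the arm or the gripper's body presses on something with over 40 N, if the wrist force passes 120 N, or if a joint passes its speed limit or range.

ROBOT

A 6-joint arm with a two-finger parallel gripper is mounted at the origin on the work surface. World frame = base frame: x ahead of the robot, y to its left, z up, the work surface at z = 0. Lengths are in m, angles in degrees, forces in N, time in s.
With the tool pointing down it reaches from about 0.4 to 0.825 m from the base axis. Payload 7 kg.
Tool frame: the origin (TCP) lies on the centre line of the jaws, within the pads' length; the fingertips stand 11 mm ahead of it and the grasp point (between the pads) lies 8 mm behind it; z points along the fingers, y is the line along which they close (so a half turn about z gives the same grasp; the last joint's range is limited). The gripper opens to 88 mm and grips with 3 to 60 N. Pads are 19 mm wide; open, the fingers measure 130 mm over their backs; the gripper's body (78 mm by 193 mm) begins 47 mm behind the grasp point.
Start: joints at [86.809, 20.546, 0.682, 0, -70.136, -16.507], TCP at [0.228, 0.635, 0.238] pointing down, gripper open.
Joint ranges: [-176.03, 176.03], [-82.01, 121.73], [-58.28, 71.71], [-173.87, 95.51], [-174.79, -0.11], [-173.66, 173.66]. Speed limits (degrees/s): [136.94, 136.94, 172.46, 180, 180, 180].

INTERFACE

Orientations are given as [roll, pitch, yaw] about the fixed x, y, z axes, in that order (R = Rz(yaw) Ry(pitch) Rx(roll)).
In Python, from plant import r, capture, camera_model, job gives the robot as it stands.
- The arm moves only by the tool drive_tool, never from a script. Its argument "increments" is a list that holds one entry, the list of rows, each a list of 5 numbers: the gripper's target within -1 to 1 (fully open at 1, half-way at 0, shut at -1), then the shift along the tool's x, y, z scaled (see below), then the turn about the tool's z scaled (see below). In form: [[[gripper, tx, ty, tz, roll], ...]]. A call has 1 to 5 rows; each row is the pose to reach, as a shift and turn from the pose commanded when the call began, along the tool's axes at that moment, turning the shorter way round; what a row does not reach only later rows make up. The controller multiplies each number of a shift by 120 mm and each number of a turn by 360 degrees. A row lasts 1/8 s, in which the tool goes at most 62.5 mm and 10.7 degrees, less where a joint would pass 70% of its speed; a pose out of reach is approached as far as the arm can. A call with a number of a shift or a turn outside -1 to 1 is refused whole. A call with a gripper value outside its range is refused whole. The fingers move at their own pace and stop on an object; "squeeze" is the grip in N (left out, the last holds). Time passes only in rows, so rows that repeat a pose let the fingers close. It gives the time, the measured TCP pose, the force, the opening and the grip force at its end, in the units of the state.
- r.get_state(): the state, without advancing time (a new reading comes with each control period).
- capture(name): name is "scene" or "top" or "wrist"; returns the picture (384x512x3 uint8, red, green, blue); there is no depth.
- camera_model(name): a dict with "camera_matrix" (3x3 intrinsics, pixels), "rvec" (rotation vector, rad) and "tvec" (3), from world to camera coordinates, as OpenCV has them. Camera axes: x right, y down, z forward; pixel columns grow to the right and rows downward; lengths in m; the calibration is good to about 2 mm. The wrist camera is an equidistant fisheye: a pixel r from the principal point sees the ray r / f radians off the axis. A picture is of the moment at which its call begins: read the wrist's pose just before it. camera_model takes no time and is no camera call; for the wrist camera it gives the pose at the moment of the call.
- job.close_job(): hands the job in; it is judged then, once.
The state is a dict: "time_s": time; "joints": joint angles; "qd": joint speeds; "joint_torque": joint torques, N m; "tcp_pos": TCP position; "eef_rot": TCP orientation; "contact_force": force on the tool from outside, world axes, zero at the start; "moment": the same for the moment, N m; "gripper_width": finger opening in m; "gripper_force": force on a finger pad.
Only numpy, scipy, OpenCV 4.12 (cv2) and the standard library are available. Lean on these libraries where they do the work, as an engineer would, in place of code of your own. Each camera call takes 0.05 s, during which the arm holds its last target. There are 200 camera calls.

## Working session

There is one attempt and no reset: what is moved stays moved. The work goes in short steps, Python scripts to look and compute and a tool call to move; the robot and the scene stay as the last step left them, time stands still between calls to the robot, and variables do not carry over. Pictures are saved under pics/ and viewed, at most 10 in all, crops included, and the job is handed in when it is done.

Besides the shell and the picture viewer there is one more tool, called after "Emit:" as name([rows], argument=value, ...), one row to a line, values as JSON. drive_tool: Moves the arm, as the interface text tells. Its arguments: {"type":"object","properties":{"increments":{"type":"array"},"squeeze":{"type":"number"}},"required":["increments"]}

```bash
mkdir -p pics
python3 - <<'E'
from plant import r,capture,camera_model
import cv2,numpy as np
s=r.get_state();print({k:s[k] for k in('time_s','tcp_pos','eef_rot','gripper_width')})
for n in('scene','top'):
    im=capture(n)[:,:,::-1];cv2.imwrite(f'pics/{n}0.png',cv2.resize(im,(768,576),interpolation=cv2.INTER_CUBIC));cv2.imwrite(f'{n}0.png',im)
    m=camera_model(n);print(n,m)
E
```

```text
{'time_s': 0.0, 'tcp_pos': array([0.22735742, 0.63506819, 0.23663697]), 'eef_rot': array([ 1.79906019e+02, -9.36976964e-03, -1.97023846e+01]), 'gripper_width': 0.08793007597083473}
scene {'camera_matrix': array([[409.10576501,   0.        , 255.42839485],
       [  0.        , 409.10576501, 191.93430916],
       [  0.        ,   0.        ,   1.        ]]), 'rvec': array([ 1.00152782,  2.34789795, -1.10913162]), 'tvec': array([ 0.3359477 , -0.16274828,  1.13454295])}
top {'camera_matrix': array([[443.24616956,   0.        , 254.90286469],
       [  0.        , 443.24616956, 193.44857074],
       [  0.        ,   0.        ,   1.        ]]), 'rvec': array([ 2.14642763, -2.15502307,  0.06560166]), 'tvec': array([0.00738126, 0.47794651, 0.85846845])}
```

View pics/top0.png

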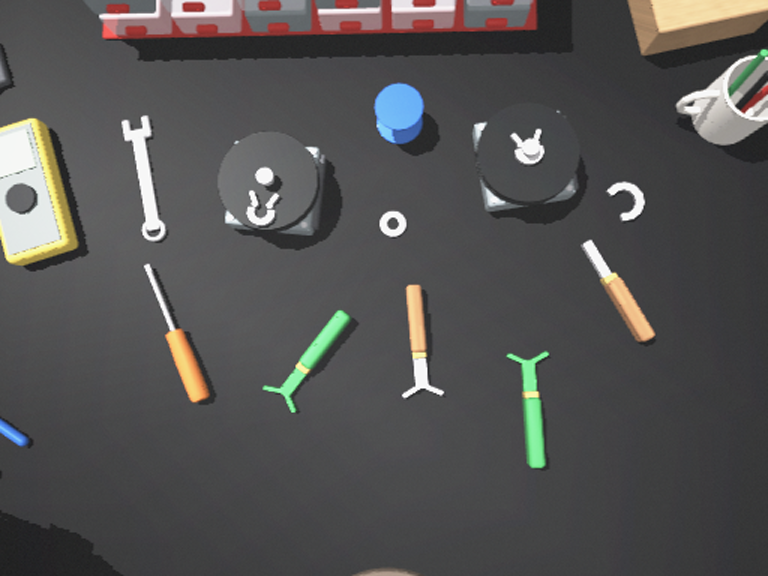

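View pics/scene0.png

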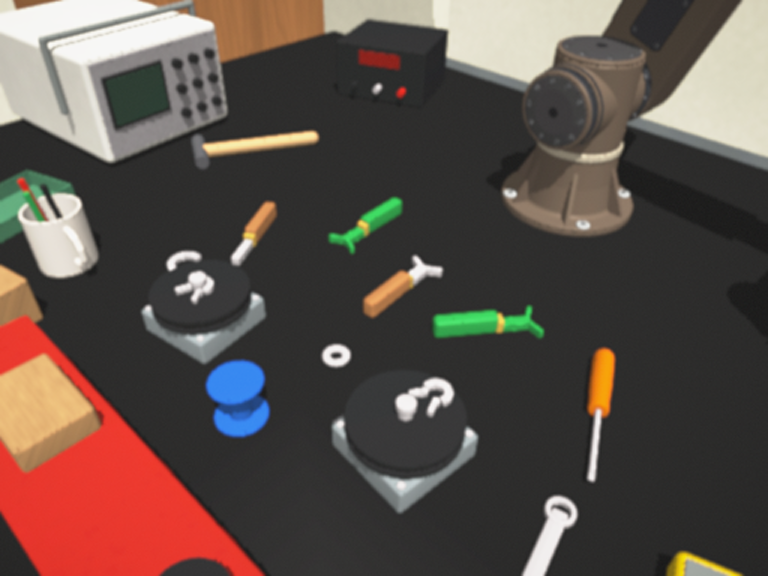

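The top view (768 px wide) shows the fork tool at (418,340), fork toward the robot. The bare shaft is at (264,176), with its clip at (261,212) and the mouth up toward the shaft. I'll enlarge both.

Run:
```python
import cv2,numpy as np
im=cv2.imread('top0.png')
a=cv2.resize(im[80:165,140:220],None,fx=5,fy=5,interpolation=cv2.INTER_CUBIC)
b=cv2.resize(im[185:270,250:310],None,fx=5,fy=5,interpolation=cv2.INTER_CUBIC)
cv2.imwrite('pics/crop1.png',np.hstack([a,b]))
```

```text
(no output)
```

View pics/crop1.png

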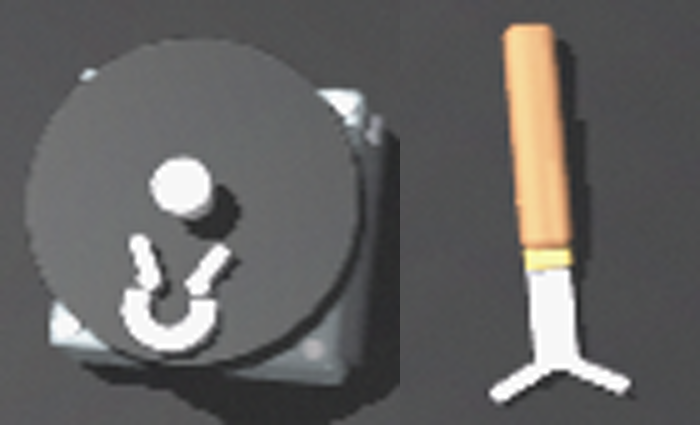

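```bash
cat > h.py <<'E'
import cv2,numpy as np
def w(m,uv,z):
    R=cv2.Rodrigues(m['rvec'])[0];t=m['tvec'];K=m['camera_matrix']
    d=R.T@np.linalg.inv(K)@np.array([*uv,1.]);c=-R.T@t
    return c+d*(z-c[2])/d[2]
E
python3 - <<'E'
from h import *
from plant import camera_model
m=camera_model('top')
A=lambda x,y:(140+(x-2)/5,80+(y-2)/5)
B=lambda x,y:(250+(x-402)/5,185+(y-2)/5)
P={}
for n,p,z in [('head',A(182,187),.082),('pulley',A(193.5,201),.062),('pL',A(25,201),.062),('pR',A(362,201),.062),('clip',A(168.5,304),.070),('t1',A(138,240),.07),('t2',A(224,252),.07),
 ('rear',B(528,30),.028),('front',B(547,245),.028),('tipL',B(494,397),.012),('tipR',B(629,386),.012),('notch',B(560,370),.012)]:
    P[n]=w(m,p,z);print(n,P[n].round(4))
an=lambda v:np.degrees(np.arctan2(v[1],v[0]))
print('handle len',np.linalg.norm(P['front']-P['rear']),'yaw',an(P['front']-P['rear']),an((P['tipL']+P['tipR'])/2-P['rear']))
print('clip yaw',an((P['t1']+P['t2'])/2-P['clip']),'to post',an(P['pulley']-P['clip']),np.linalg.norm((P['pulley']-P['clip'])[:2]))
E
```

```text
head [0.6196 0.1535 0.082 ]
pulley [0.6195 0.1533 0.062 ]
pL [0.6204 0.2198 0.062 ]
pR [0.6187 0.0872 0.062 ]
clip [0.5769 0.1607 0.07  ]
t1 [0.6022 0.173  0.07  ]
t2 [0.5971 0.1394 0.07  ]
rear [ 0.483  -0.0349  0.028 ]
front [ 0.3982 -0.0418  0.028 ]
tipL [ 0.3383 -0.0206  0.012 ]
tipR [ 0.3426 -0.0741  0.012 ]
notch [ 0.3489 -0.0468  0.012 ]
handle len 0.0851127378467352 yaw -175.36068148010486 -175.02918009789855
clip yaw -11.118623580318102 to post -9.761124779004707 0.04324177075287657
```

```bash
cat >> h.py <<'E'
def plan(wps,start=None):
    """wps: (x,y,z,yaw, dir) ; prints calls [tx,ty,tz,roll] from the current pose, tool pointing down"""
    from plant import r
    s=r.get_state();p=np.array(s['tcp_pos']);yaw=s['eef_rot'][2]
    print('t',round(s['time_s'],2),p.round(4),np.round(s['eef_rot'],2),np.round(s['joints'],1),'F',np.round(s['contact_force'],1),'w',round(s['gripper_width'],4),s['gripper_force'])
    for x,y,z,ps in wps:
        g=np.array([x,y,z])
        while 1:
            a=np.radians(yaw);R=np.array([[np.cos(a),np.sin(a),0],[np.sin(a),-np.cos(a),0],[0,0,-1]])
            d=R.T@(g-p)/.12;t=-(ps-yaw)
            k=max(1,abs(d).max(),abs(t)/50)
            c=np.append(d/k,t/k/360).round(3);print(c.tolist(),'done' if k==1 else '')
            p=p+R@c[:3]*.12;yaw-=c[3]*360
            if k==1:break
E
python3 -c "
from h import *
plan([(.43,.30,.22,-100),(.441,-.0386,.12,-175)])"
```

```text
t 0.1 [0.2274 0.6351 0.2367] [ 1.7992e+02 -1.0000e-02 -1.9700e+01] [ 86.8  20.6   0.6  -0.  -70.1 -16.5] F [-0.2  0.   0.5] w 0.0879 0.0
[1.0, 0.814, 0.055, 0.088] 
[1.0, 0.131, 0.043, 0.069] 
[0.921, -0.288, 0.041, 0.066] done
[1.0, -0.21, 0.302, 0.075] 
[1.0, -0.806, 0.379, 0.095] 
[0.151, -0.495, 0.153, 0.038] done
```

Emit:
drive_tool([
  [[0.3,1.0,0.81,0.05,0.09],[0.3,1.0,0.81,0.05,0.09],[0.3,1.0,0.81,0.05,0.09],[0.3,1.0,0.81,0.05,0.09]],
], squeeze=40)

```text
time_s: 0.6
tcp_pos: [0.3086, 0.5016, 0.2317]
eef_rot: [180.0, -0.0, -52.3]
contact_force: [-0.5, 0.7, 0.4]
gripper_width: 0.058
gripper_force: 0.0
```

Emit:
drive_tool([
  [[0.3,1.0,0.13,0.04,0.07],[0.3,1.0,0.13,0.04,0.07],[0.3,1.0,0.13,0.04,0.07]],
])

```text
time_s: 0.98
tcp_pos: [0.37, 0.3969, 0.2266]
eef_rot: [180.0, -0.0, -77.6]
contact_force: [-0.3, 0.6, 1.1]
gripper_width: 0.0568
gripper_force: 0.0
```

Emit:
drive_tool([
  [[0.3,0.92,-0.29,0.04,0.066],[0.3,0.92,-0.29,0.04,0.066],[0.3,0.92,-0.29,0.04,0.066]],
])

```text
time_s: 1.35
tcp_pos: [0.4282, 0.2971, 0.2216]
eef_rot: [180.0, -0.1, -101.3]
contact_force: [0.2, 1.2, 0.4]
gripper_width: 0.0567
gripper_force: 0.0
```

Emit:
drive_tool([
  [[0.3,1.0,-0.21,0.3,0.075],[0.3,1.0,-0.21,0.3,0.075],[0.3,1.0,-0.21,0.3,0.075]],
])

```text
time_s: 1.72
tcp_pos: [0.4278, 0.1736, 0.1846]
eef_rot: [179.9, -0.2, -128.3]
contact_force: [-0.2, 0.0, 0.4]
gripper_width: 0.0569
gripper_force: 0.0
```

Emit:
drive_tool([
  [[0.3,1.0,-0.8,0.38,0.095],[0.3,1.0,-0.8,0.38,0.095],[0.3,1.0,-0.8,0.38,0.095],[0.3,1.0,-0.8,0.38,0.095]],
])

```text
time_s: 2.22
tcp_pos: [0.4301, 0.0214, 0.1395]
eef_rot: [-180.0, -0.1, -162.5]
contact_force: [-0.4, -0.4, -0.6]
gripper_width: 0.057
gripper_force: 0.0
```

```bash
python3 -c "
from h import *
plan([(.441,-.0386,.12,-175)])"
```

```text
t 2.23 [0.4301 0.0214 0.1395] [-1.7999e+02 -1.2000e-01 -1.6246e+02] [  29.3    2.6  -36.6   -0.   -50.9 -101.7] F [-0.4 -0.4 -0.6] w 0.057 0.0
[0.064, -0.504, 0.162, 0.035] done
```

Emit:
drive_tool([
  [[0.3,0.064,-0.504,0.16,0.035],[0.3,0.064,-0.504,0.16,0.035],[0.3,0.064,-0.504,0.16,0.035]],
])

```text
time_s: 2.6
tcp_pos: [0.4424, -0.0365, 0.1212]
eef_rot: [-180.0, 0.0, -174.8]
contact_force: [0.2, -0.1, 1.2]
gripper_width: 0.057
gripper_force: 0.0
```

Run:
```python
from h import *
from plant import capture,camera_model
m=camera_model('wrist');np.save('wm.npy',m,allow_pickle=True)
im=capture('wrist')[:,:,::-1];cv2.imwrite('pics/w1.png',cv2.resize(im,(768,576)))
K=m['camera_matrix'];D=np.zeros(4)
# fisheye zero distortion = equidistant: project expected model points
a=np.radians(-175);o=np.array([.441,-.0386,0]);ex=np.array([np.cos(a),np.sin(a),0]);ey=np.array([-ex[1],ex[0],0])
pts=[o+ex*u+ey*v+np.array([0,0,z]) for u,v,z in[(-.045,.01,.028),(-.045,-.01,.028),(.045,.01,.028),(.045,-.01,.028),(.093,0,.012),(.104,.0275,.012),(.104,-.0275,.012)]]
q=cv2.fisheye.projectPoints(np.array(pts)[None],m['rvec'].reshape(3,1),m['tvec'].reshape(3,1),K,D)[0][0]
print((q*1.5).round(0).tolist())
plan([(.441,-.0386,.0145,-175)])
```

```text
Traceback (most recent call last):
cv2.error: OpenCV(4.12.0) /io/opencv/modules/calib3d/src/fisheye.cpp:83: error: (-215:Assertion failed) _tvec.getMat().isContinuous() && _rvec.getMat().isContinuous() in function 'projectPoints'
```

View pics/w1.png

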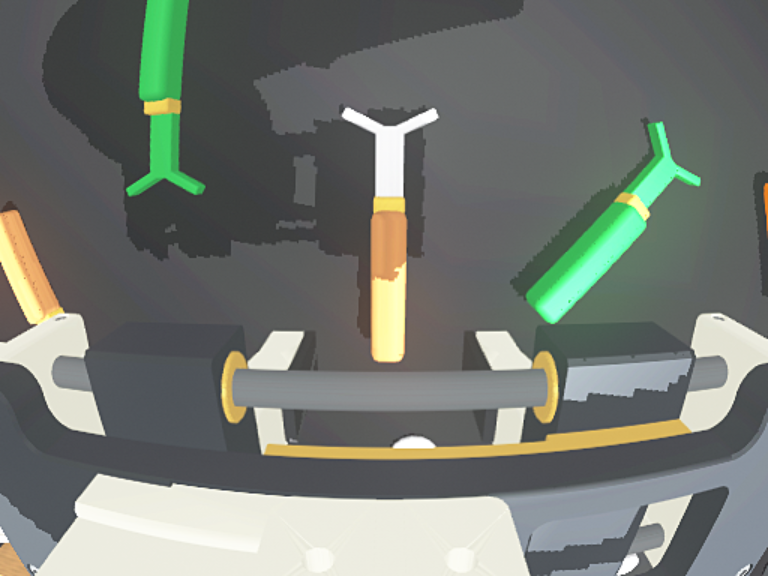

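The wrist view shows the handle (388,285) centred between the fingers (285 and 495) and parallel to the approach. Descending.

Emit:
drive_tool([
  [[0.3,0.013,-0.008,0.6,0.0],[0.3,0.013,-0.008,0.85,0.0],[0.3,0.013,-0.008,0.885,0.0],[0.3,0.013,-0.008,0.885,0.0],[-1,0.013,-0.008,0.885,0.0]],
])

```text
time_s: 3.28
tcp_pos: [0.4417, -0.0373, 0.0166]
eef_rot: [180.0, 0.2, -174.8]
contact_force: [1.2, -0.1, -0.8]
gripper_width: 0.0514
gripper_force: 0.0
```

Emit:
drive_tool([
  [[-1,0,0,0,0],[-1,0,0,0,0],[-1,0,0,0,0],[-1,0,0,0,0],[-1,0,0,0,0]],
])

```text
time_s: 3.9
tcp_pos: [0.4405, -0.0381, 0.0152]
eef_rot: [-180.0, 0.0, -174.8]
contact_force: [-1.4, 1.1, 5.3]
gripper_width: 0.0195
gripper_force: 40.0
```

Emit:
drive_tool([
  [[-1,0,0,-0.4,0],[-1,0,0,-0.8,0],[-1,0,0,-1,0],[-1,0,0,-1,0]],
])

```text
time_s: 4.4
tcp_pos: [0.4413, -0.0378, 0.1365]
eef_rot: [179.9, 0.2, -174.9]
contact_force: [-0.8, -0.7, -1.3]
gripper_width: 0.0195
gripper_force: 40.0
```

```bash
sed -i 's/dtype_dummy//' h.py; python3 -c "
from h import *
plan([(.43,.09,.135,-60),(.440,.185,.13,-10)])"
```

```text
t 4.4 [ 0.4413 -0.0378  0.1365] [ 179.94    0.22 -174.86] [  20.8    3.9  -35.7    0.   -50.2 -105.6] F [-0.8 -0.7 -1.3] w 0.0195 39.95679438114166
[-0.001, 0.465, 0.005, -0.139] 
[-0.357, 0.299, 0.006, -0.139] 
[-0.136, -0.025, 0.001, -0.041] done
[-0.644, -0.467, 0.042, -0.139] 
[-0.0, -0.001, 0.0, 0.0] done
```

Emit:
drive_tool([
  [[-1,0,0.46,0,-0.139],[-1,0,0.46,0,-0.139],[-1,0,0.46,0,-0.139],[-1,0,0.46,0,-0.139],[-1,0,0.46,0,-0.139]],
])

```text
time_s: 5.03
tcp_pos: [0.4344, 0.0166, 0.1333]
eef_rot: [179.9, -0.1, -124.5]
contact_force: [-0.2, 0.2, -1.2]
gripper_width: 0.0198
gripper_force: 40.0
```

Emit:
drive_tool([
  [[-1,-0.36,0.3,0,-0.139],[-1,-0.36,0.3,0,-0.139],[-1,-0.36,0.3,0,-0.139],[-1,-0.36,0.3,0,-0.139],[-1,-0.36,0.3,0,-0.139]],
])

```text
time_s: 5.65
tcp_pos: [0.4295, 0.0725, 0.1333]
eef_rot: [179.8, -0.0, -74.5]
contact_force: [0.4, -0.3, -1.7]
gripper_width: 0.02
gripper_force: 40.0
```

Emit:
drive_tool([
  [[-1,-0.14,-0.03,0,-0.041],[-1,-0.14,-0.03,0,-0.041]],
])

```text
time_s: 5.9
tcp_pos: [0.4288, 0.0902, 0.1334]
eef_rot: [179.9, 0.0, -59.8]
contact_force: [0.0, 0.7, -0.6]
gripper_width: 0.0194
gripper_force: 40.0
```

Emit:
drive_tool([
  [[-1,-0.64,-0.47,0.04,-0.139],[-1,-0.64,-0.47,0.04,-0.139],[-1,-0.64,-0.47,0.04,-0.139],[-1,-0.64,-0.47,0.04,-0.139],[-1,-0.64,-0.47,0.04,-0.139]],
])

```text
time_s: 6.52
tcp_pos: [0.4391, 0.1842, 0.1282]
eef_rot: [179.9, 0.1, -9.7]
contact_force: [0.1, -0.8, -1.7]
gripper_width: 0.0198
gripper_force: 40.0
```

Run:
```python
from h import *
plan([(.440,.185,.085,-10)])
from plant import capture,camera_model
for n in('wrist','top','scene'):
    im=capture(n)[:,:,::-1];cv2.imwrite(n+'2.png',im)
    if n=='wrist':cv2.imwrite('pics/w2.png',cv2.resize(im,(768,576)))
```

```text
t 6.53 [0.4391 0.1842 0.1282] [ 1.7986e+02  1.3000e-01 -9.7000e+00] [ 46.5   7.9 -32.3  -0.  -50.   33.8] F [ 0.1 -0.8 -1.7] w 0.0198 39.955737590789795
[0.006, -0.008, 0.36, 0.001] done
```

View pics/w2.png

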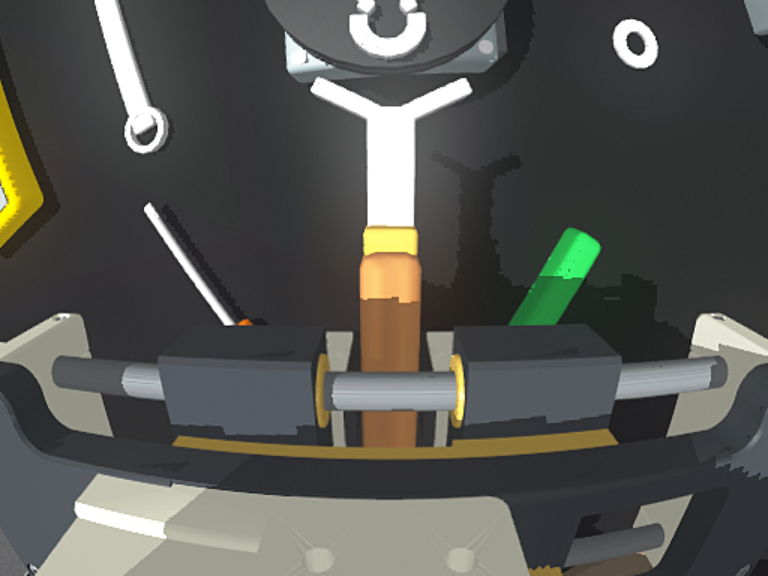

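Run:
```python
from h import *
from plant import camera_model,r
m=camera_model('wrist');s=r.get_state();p=s['tcp_pos']
K=m['camera_matrix'];D=np.zeros(4)
pr=lambda P:cv2.fisheye.projectPoints(np.array(P,float).reshape(1,-1,3),np.array(m['rvec']).reshape(3,1).copy(),np.array(m['tvec']).reshape(3,1).copy(),K,D)[0][0]*1.5
a=np.radians(s['eef_rot'][2]);ex=np.array([np.cos(a),np.sin(a),0]);ey=np.array([-ex[1],ex[0],0])
o=np.array([p[0],p[1],p[2]-.0152])
for dz in(-.006,0,.006):
  print(dz,pr([o+ex*u+ey*v+np.array([0,0,z+dz*u/.1]) for u,v,z in[(.045,.01,.028),(.045,-.01,.028),(.093,0,.012),(.104,.0275,.012),(.104,-.0275,.012)]]).round(0).tolist())
b=np.radians(-10);c=np.array([.5769,.1607,.070]);bx=np.array([np.cos(b),np.sin(b),0]);by=np.array([-bx[1],bx[0],0])
print('clip L,R,back',pr([c+by*.018,c-by*.018,c-bx*.018]).round(0).tolist())
```

```text
-0.006 [[357.0, 251.0], [421.0, 251.0], [389.0, 103.0], [309.0, 75.0], [469.0, 75.0]]
0 [[356.0, 253.0], [422.0, 253.0], [389.0, 101.0], [306.0, 71.0], [472.0, 71.0]]
0.006 [[356.0, 254.0], [422.0, 254.0], [389.0, 98.0], [303.0, 67.0], [475.0, 68.0]]
clip L,R,back [[347.0, 21.0], [426.0, 21.0], [387.0, 57.0]]
```

The fork lines up laterally with the clip (391 vs 388 px), but it appears to droop a few mm. I'll go near and feel for the pulley top.

Emit:
drive_tool([
  [[-1,0.175,-0.008,0,0],[-1,0.175,-0.008,0.25,0],[-1,0.175,-0.008,0.31,0],[-1,0.175,-0.008,0.31,0]],
])

```text
time_s: 7.18
tcp_pos: [0.461, 0.1816, 0.0925]
eef_rot: [179.9, 0.1, -10.0]
contact_force: [0.4, 0.4, -1.8]
gripper_width: 0.0194
gripper_force: 40.0
```

Emit:
drive_tool([
  [[-1,0,0,0.02,0],[-1,0,0,0.04,0],[-1,0,0,0.04,0]],
])

```text
time_s: 7.55
tcp_pos: [0.4609, 0.1821, 0.0884]
eef_rot: [-180.0, -0.0, -10.0]
contact_force: [0.8, -1.1, -2.8]
gripper_width: 0.0199
gripper_force: 40.0
```

Run:
```python
from h import *
plan([(.4597,.1814,.080,-10)])
from plant import capture,camera_model
m=camera_model('scene');q=cv2.projectPoints(np.array([[.6195,.1533,.062],[.55,.165,.062]]),m['rvec'],m['tvec'],m['camera_matrix'],None)[0];print(q.round().tolist())
u,v=q[1,0].astype(int)
im=capture('scene')[:,:,::-1];a=cv2.resize(im[v-60:v+60,u-60:u+60],None,fx=4.5,fy=4.5,interpolation=cv2.INTER_CUBIC)
cv2.imwrite('pics/s3.png',a)
```

```text
t 7.55 [0.4609 0.1821 0.0884] [-1.7998e+02 -1.0000e-02 -9.9700e+00] [ 44.3  12.6 -32.8  -0.  -44.5  35.7] F [ 0.8 -1.1 -2.8] w 0.0199 39.956806898117065
[-0.009, 0.008, 0.07, 0.0] done
[[[270.0, 275.0]], [[303.0, 256.0]]]
```

View pics/s3.png

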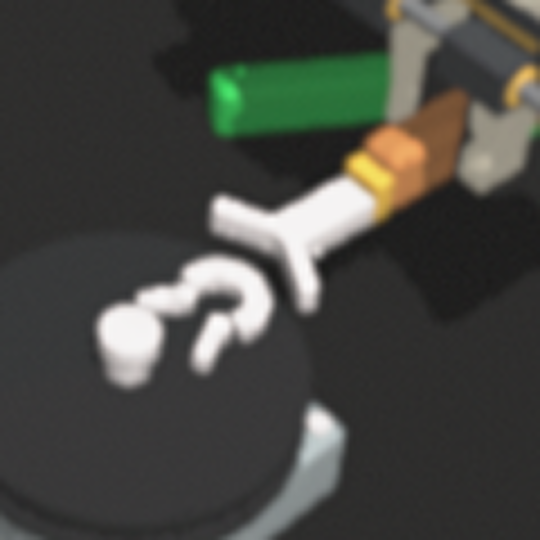

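The fork is just behind the clip and still a bit high. Left tip is at (215,205), right tip at (308,305), shaft head at (130,330). Lowering in small steps.

Emit:
drive_tool([
  [[-1,0,0,0.02,0],[-1,0,0,0.03,0],[-1,0,0,0.03,0]],
])

```text
time_s: 7.98
tcp_pos: [0.4608, 0.182, 0.0844]
eef_rot: [180.0, 0.0, -10.0]
contact_force: [0.4, 0.0, -1.4]
gripper_width: 0.0198
gripper_force: 40.0
```

Emit:
drive_tool([
  [[-1,0,0,0.017,0],[-1,0,0,0.017,0],[-1,0,0,0.017,0]],
])

```text
time_s: 8.35
tcp_pos: [0.4609, 0.1821, 0.0825]
eef_rot: [180.0, -0.0, -10.0]
contact_force: [-0.1, -0.0, -1.7]
gripper_width: 0.0195
gripper_force: 40.0
```

Emit:
drive_tool([
  [[-1,0,0,0.017,0],[-1,0,0,0.017,0],[-1,0,0,0.017,0]],
])

```text
time_s: 8.72
tcp_pos: [0.4609, 0.1821, 0.0805]
eef_rot: [180.0, 0.0, -10.0]
contact_force: [0.3, -0.0, -1.0]
gripper_width: 0.0197
gripper_force: 40.0
```

Emit:
drive_tool([
  [[-1,0,0.007,0.012,0],[-1,0,0.007,0.012,0],[-1,0,0.007,0.012,0]],
])

```text
time_s: 9.1
tcp_pos: [0.4608, 0.1812, 0.0791]
eef_rot: [-180.0, -0.0, -10.0]
contact_force: [-0.4, 0.1, -0.7]
gripper_width: 0.0194
gripper_force: 40.0
```

Emit:
drive_tool([
  [[-1,0.04,0,0,0],[-1,0.08,0,0,0],[-1,0.12,0,0,0],[-1,0.16,0,0,0],[-1,0.2,0,0,0]],
])

```text
time_s: 9.72
tcp_pos: [0.4847, 0.177, 0.079]
eef_rot: [180.0, 0.0, -10.0]
contact_force: [0.2, -0.3, -1.5]
gripper_width: 0.0199
gripper_force: 40.0
```

Run:
```python
from h import *
plan([(.5092,.1727,.079,-10)])
from plant import capture
im=capture('scene')[:,:,::-1];a=cv2.resize(im[226:316,223:313],None,fx=5,fy=5,interpolation=cv2.INTER_CUBIC)
im=capture('top')[:,:,::-1];b=cv2.resize(im[80:170,140:200],None,fx=5,fy=5,interpolation=cv2.INTER_CUBIC)
cv2.imwrite('pics/s4.png',np.hstack([a,b]))
```

```text
t 9.72 [0.4847 0.177  0.079 ] [179.99   0.    -9.98] [ 41.9  15.1 -30.9   0.  -44.   38.1] F [ 0.2 -0.3 -1.5] w 0.0199 39.95701789855957
[0.207, -0.0, -0.0, 0.0] done
```

View pics/s4.png

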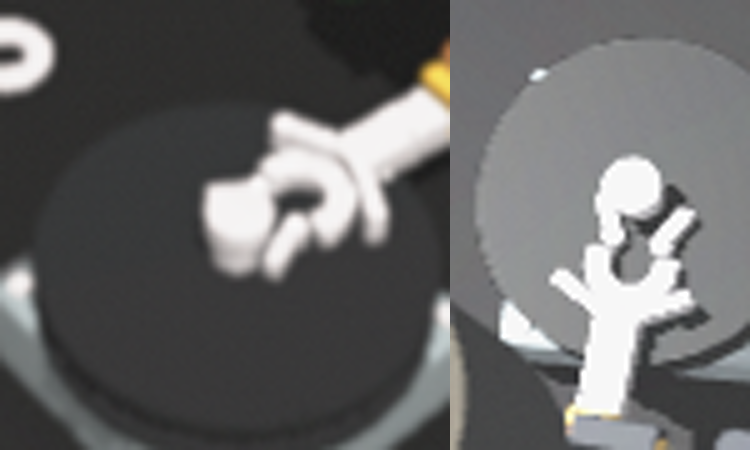

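The clip's back sits in the fork, slightly yawed, and the mouth is straddling the shaft. Pushing on.

Emit:
drive_tool([
  [[-1,0.04,0,0,0],[-1,0.07,0,0,0],[-1,0.1,0,0,0],[-1,0.12,0,0,0],[-1,0.12,0,0,0]],
])

```text
time_s: 10.45
tcp_pos: [0.4981, 0.1743, 0.0787]
eef_rot: [180.0, 0.1, -10.0]
contact_force: [-3.0, 0.1, -0.9]
gripper_width: 0.0196
gripper_force: 40.0
```

Emit:
drive_tool([
  [[-1,0.03,0,0,0],[-1,0.06,0,0,0],[-1,0.087,0,0,0],[-1,0.087,0,0,0],[-1,0.087,0,0,0]],
])

```text
time_s: 11.08
tcp_pos: [0.509, 0.1728, 0.0791]
eef_rot: [-180.0, -0.0, -10.0]
contact_force: [-0.3, 0.4, -1.3]
gripper_width: 0.0199
gripper_force: 40.0
```

Run:
```python
from h import *
plan([(.5092,.1727,.079,-10)])
from plant import capture
im=capture('scene')[:,:,::-1];a=cv2.resize(im[226:316,223:313],None,fx=5,fy=5,interpolation=cv2.INTER_CUBIC)
im=capture('top')[:,:,::-1];b=cv2.resize(im[80:170,140:200],None,fx=5,fy=5,interpolation=cv2.INTER_CUBIC)
cv2.imwrite('pics/s5.png',np.hstack([a,b]))
```

```text
t 11.07 [0.509  0.1728 0.0791] [-1.7999e+02 -1.0000e-02 -9.9800e+00] [ 39.7  16.9 -28.2   0.  -44.9  40.4] F [-0.3  0.4 -1.3] w 0.0199 39.95677828788757
[0.002, 0.0, 0.001, 0.0] done
```

View pics/s5.png

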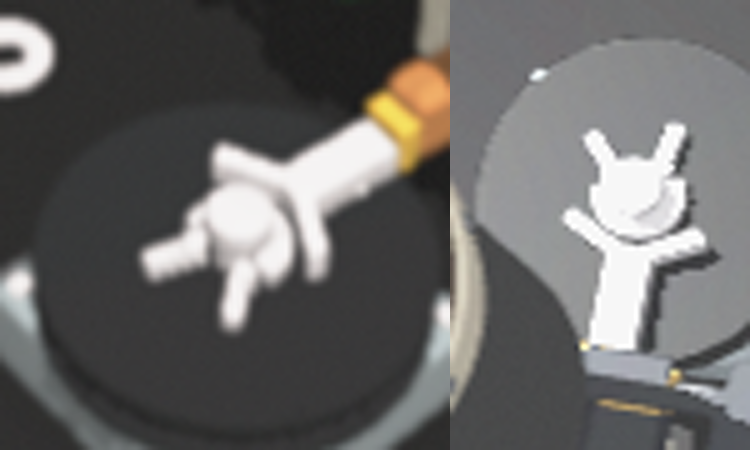

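The clip has snapped round the shaft, with its lips now beyond the head and a small gap to the fork. I'll nudge a little further to confirm it is seated by force.

Emit:
drive_tool([
  [[-1,0.01,0,0,0],[-1,0.02,0,0,0],[-1,0.02,0,0,0]],
])

```text
time_s: 11.55
tcp_pos: [0.5113, 0.1723, 0.079]
eef_rot: [180.0, 0.0, -10.0]
contact_force: [-0.5, 0.1, -1.4]
gripper_width: 0.0197
gripper_force: 40.0
```

Emit:
drive_tool([
  [[-1,0.01,0,0,0],[-1,0.015,0,0,0],[-1,0.015,0,0,0]],
])

```text
time_s: 11.92
tcp_pos: [0.5127, 0.1721, 0.0789]
eef_rot: [180.0, 0.0, -10.0]
contact_force: [-2.6, 2.0, -1.5]
gripper_width: 0.0198
gripper_force: 40.0
```

Emit:
drive_tool([
  [[-1,0.01,0,0,0],[-1,0.01,0,0,0],[-1,0.01,0,0,0]],
])

```text
time_s: 12.3
tcp_pos: [0.5129, 0.1719, 0.0786]
eef_rot: [180.0, 0.1, -10.0]
contact_force: [-7.1, 4.0, 0.3]
gripper_width: 0.0195
gripper_force: 40.0
```

Firm stop, so the clip is seated. I'll back straight off, lift, and return the tool to its original free spot.

Emit:
drive_tool([
  [[-1,-0.15,0,0,0],[-1,-0.4,0,0,0],[-1,-0.62,0,0,0],[-1,-0.62,0,-0.42,0],[-1,-0.62,0,-0.42,0]],
])

```text
time_s: 12.92
tcp_pos: [0.4423, 0.1864, 0.1331]
eef_rot: [-179.7, -0.3, -9.9]
contact_force: [0.7, -0.0, -2.1]
gripper_width: 0.0196
gripper_force: 40.0
```

```bash
python3 -c "
from h import *
plan([(.43,.09,.135,-60),(.4405,-.0381,.12,-174.8)])"
```

```text
t 12.93 [0.4423 0.1864 0.1331] [-179.68   -0.3    -9.89] [ 46.5   7.6 -32.    0.1 -50.   33.6] F [ 0.7 -0.  -2.1] w 0.0196 39.956767559051514
[0.037, 0.807, -0.016, 0.139] 
[0.002, 0.001, 0.0, 0.0] done
[0.421, 0.2, 0.054, 0.139] 
[0.424, -0.195, 0.055, 0.139] 
[0.037, -0.133, 0.016, 0.041] done
```

Emit:
drive_tool([
  [[-1,0.04,0.81,-0.02,0.139],[-1,0.04,0.81,-0.02,0.139],[-1,0.04,0.81,-0.02,0.139],[-1,0.04,0.81,-0.02,0.139],[-1,0.04,0.81,-0.02,0.139]],
])

```text
time_s: 13.55
tcp_pos: [0.4283, 0.0878, 0.1315]
eef_rot: [-180.0, -0.0, -60.4]
contact_force: [0.2, -0.2, -1.6]
gripper_width: 0.0199
gripper_force: 40.0
```

Emit:
drive_tool([
  [[-1,0.42,0.2,0.05,0.139],[-1,0.42,0.2,0.05,0.139],[-1,0.42,0.2,0.05,0.139],[-1,0.42,0.2,0.05,0.139],[-1,0.42,0.2,0.05,0.139]],
])

```text
time_s: 14.18
tcp_pos: [0.4327, 0.0323, 0.1254]
eef_rot: [-180.0, 0.0, -110.4]
contact_force: [-0.4, 0.5, -2.0]
gripper_width: 0.0196
gripper_force: 40.0
```

Emit:
drive_tool([
  [[-1,0.42,-0.2,0.05,0.139],[-1,0.42,-0.2,0.05,0.139],[-1,0.42,-0.2,0.05,0.139],[-1,0.42,-0.2,0.05,0.139],[-1,0.42,-0.2,0.05,0.139]],
])

```text
time_s: 14.8
tcp_pos: [0.4379, -0.0232, 0.1195]
eef_rot: [-180.0, 0.0, -160.4]
contact_force: [-0.4, 0.2, -0.7]
gripper_width: 0.0197
gripper_force: 40.0
```

Emit:
drive_tool([
  [[-1,0.037,-0.133,0.016,0.041],[-1,0.037,-0.133,0.016,0.041],[-1,0.037,-0.133,0.016,0.041]],
])

```text
time_s: 15.18
tcp_pos: [0.4393, -0.0398, 0.1176]
eef_rot: [-180.0, 0.0, -174.9]
contact_force: [0.6, -0.1, -1.4]
gripper_width: 0.0196
gripper_force: 40.0
```

```bash
python3 -c "
from h import *
plan([(.4405,-.0381,.020,-174.8)])"
```

```text
t 15.18 [ 0.4393 -0.0398  0.1176] [-179.99    0.   -174.86] [  20.6    5.3  -37.2    0.   -47.5 -105.5] F [ 0.6 -0.1 -1.4] w 0.0196 39.957275390625
[-0.011, 0.013, 0.813, -0.0] done
```

Emit:
drive_tool([
  [[-1,0,0,0.35,0],[-1,0,0,0.65,0],[-1,0,0,0.77,0],[-1,0,0,0.81,0],[-1,0,0,0.81,0]],
])

```text
time_s: 15.8
tcp_pos: [0.4398, -0.0395, 0.0209]
eef_rot: [-180.0, 0.0, -174.8]
contact_force: [-0.3, 0.6, -1.3]
gripper_width: 0.0197
gripper_force: 40.0
```

Emit:
drive_tool([
  [[-1,0,0,0.015,0],[-1,0,0,0.03,0],[-1,0,0,0.037,0],[-1,0,0,0.037,0]],
])

```text
time_s: 16.3
tcp_pos: [0.4397, -0.0396, 0.0164]
eef_rot: [180.0, 0.0, -174.9]
contact_force: [0.4, 0.0, -1.4]
gripper_width: 0.02
gripper_force: 40.0
```

Emit:
drive_tool([
  [[-1,0,0,0.009,0],[-1,0,0,0.009,0],[0.3,0,0,0.009,0],[0.3,0,0,0.009,0],[0.3,0,0,0.009,0]],
])

```text
time_s: 16.92
tcp_pos: [0.4397, -0.0396, 0.0152]
eef_rot: [180.0, 0.0, -174.9]
contact_force: [-0.0, -0.4, -0.1]
gripper_width: 0.0442
gripper_force: 0.0
```

Emit:
drive_tool([
  [[0.3,0,0,0,0],[0.3,0,0,0,0],[0.3,0,0,-0.3,0],[0.3,0,0,-0.7,0],[0.3,0,0,-1,0]],
])

```text
time_s: 17.55
tcp_pos: [0.4399, -0.0396, 0.1371]
eef_rot: [180.0, 0.1, -174.8]
contact_force: [1.2, 0.7, -1.1]
gripper_width: 0.057
gripper_force: 0.0
```

Emit:
drive_tool([
  [[0.3,0,-0.5,-0.6,0],[0.3,0,-1,-0.6,0],[0.3,0,-1,-0.6,0],[0.3,0,-1,-0.6,0]],
])

```text
time_s: 18.05
tcp_pos: [0.4504, -0.1603, 0.2075]
eef_rot: [180.0, 0.0, -175.0]
contact_force: [-0.7, 1.3, 0.5]
gripper_width: 0.0568
gripper_force: 0.0
```

Run:
```python
from h import *
plan([])
from plant import capture
im=capture('scene')[:,:,::-1];a=cv2.resize(im[226:316,223:313],None,fx=4,fy=4,interpolation=cv2.INTER_CUBIC)
c=cv2.resize(im[110:230,210:370],None,fx=2.25,fy=3,interpolation=cv2.INTER_CUBIC)
im=capture('top')[:,:,::-1];b=cv2.resize(im[80:170,140:250],None,fx=4,fy=4,interpolation=cv2.INTER_CUBIC)
cv2.imwrite('pics/s6.png',np.hstack([a,b]));print(a.shape,c.shape)
cv2.imwrite('pics/s7.png',np.hstack([c,cv2.resize(im[170:290,200:360],(480,360))]))
```

```text
t 18.05 [ 0.4504 -0.1603  0.2075] [ 1.8000e+02  4.0000e-02 -1.7502e+02] [  4.1   3.1 -26.   -0.  -60.9 -89.1] F [-0.7  1.3  0.5] w 0.0568 0.0
(360, 360, 3) (360, 360, 3)
```

View pics/s6.png

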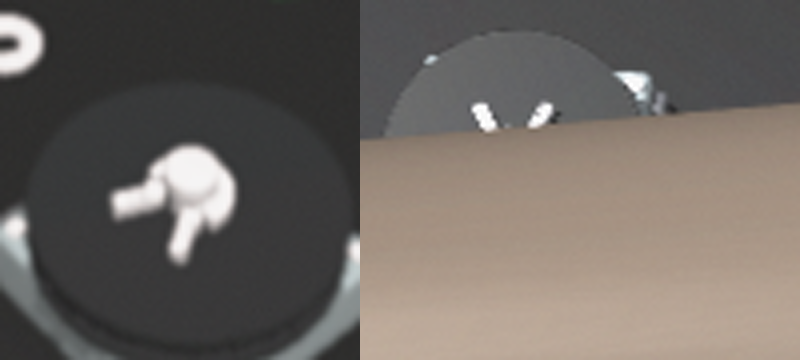

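View pics/s7.png

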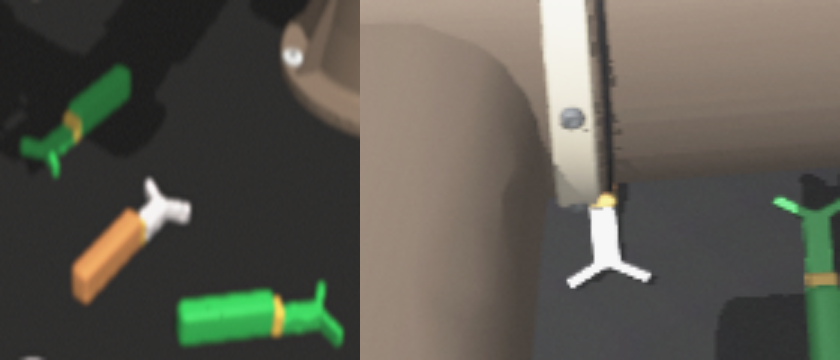

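The clip sits centred round the shaft, with its lips ahead of the head at (190,170). The tool lies flat at its original spot and the green tools are untouched.

```bash
python3 -c "
from plant import job
print(job.close_job())"
```

```text
the job is handed in; nothing more can be done
None
```

The clip is snapped home on the shaft, the fork tool lies flat at its original spot on the bench, and the job was handed in at about 18 s of the 48 s limit; no verdict was returned.

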